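# Slide a slate tile out over the end of the stove cover

### The arm

A 6-joint arm with a two-finger parallel gripper is mounted at the origin on a cart in front of the work surface, level with it; the furniture and walls round the work are solid. World frame = base frame: x ahead of the robot, y to its left, z up, the work surface at z = 0. Lengths are in mm, angles in degrees, forces in N, time in s.
With the tool pointing down it reaches from about 300 to 775 mm from the base axis. Payload 14.6 kg.
Tool frame: the origin (TCP) lies midway between the tips of the shut fingers; the grasp point (between the pads) lies 19 mm behind it; z points along the fingers, y is the direction in which the jaws open and shut (so a half turn about z gives the same grasp; the last joint's range is limited). The gripper opens to 94 mm and grips with 3 to 60 N. Pads are 16 mm wide; open, the fingers measure 119 mm over their backs; the gripper's body (75 mm by 177 mm) begins 78 mm behind the grasp point.
Start: joints at [71.929, 17.183, 87.147, -0, 75.671, -3.816], TCP at [135.43, 533.055, 205.446] pointing down, gripper open.
Joint ranges: [-173.82, 173.82], [-45.26, 126.66], [13.44, 144.39], [-59.66, 239.66], [0, 175.72], [-146.38, 146.38]. Speed limits (degrees/s): [127.2, 127.2, 147.25, 180, 180, 180].

### API

Orientations are given as [roll, pitch, yaw] about the fixed x, y, z axes, in that order (R = Rz(yaw) Ry(pitch) Rx(roll)).
In Python, from station import bot gives the robot as it stands.
- The arm moves only by the shell command python3 -m crank 'ROWS' [OPENING] [FORCE]. ROWS is JSON, a list of rows, each a list of 2 entries, a list of its own where there are three numbers: the shift along the tool's x, y, z in m, then the turn, a rotation vector about the tool's x, y, z in degrees. A call has exactly 5 rows; each row shifts and turns the commanded pose from where the row before left it, along the tool's axes as they then stand; what a row does not reach is not made up. A row lasts 1/8 s, in which the tool goes at most 62.5 mm and 10.7 degrees, less where a joint would pass 70% of its speed; a pose out of reach is approached as far as the arm can. A call is refused whole if a number of a shift passes 0.0625 or a number of a turn 10.7, either way. A call with a gripper value outside its range is refused whole. OPENING is the finger opening in m, from 0 to 0.094, set as the call begins (- or left out, the last holds). The fingers move at their own pace and stop on an object; FORCE is the grip in N (left out, the last holds). Time passes only in rows, so rows that do not move let the fingers close, or fill a call up. It gives the time, the measured TCP pose, the force and the opening at its end, in the units of the state.
- bot.observe(): the state, without advancing time (a new reading comes with each control period).
- bot.snapshot(name): name is "scene" or "top" or "wrist"; returns the picture (400x640x3 uint8, red, green, blue); there is no depth.
- bot.camera_info(name): a dict with "mtx" (3x3 intrinsics, pixels), "rvec" (rotation vector, rad) and "tvec" (3), from world to camera coordinates, as OpenCV has them. Camera axes: x right, y down, z forward; pixel columns grow to the right and rows downward; lengths in mm; the calibration is good to about 2 mm. A picture is of the moment at which its call begins: read the wrist's pose just before it. camera_info takes no time and is no camera call; for the wrist camera it gives the pose at the moment of the call.
- bot.close_job(): hands the job in, once; it reports no verdict.
Trained networks look in the newest picture that a camera, given by its name, has taken for a name from the list of things; names that differ only in an ending like _2 or _b are one class to them, and where a whole thing is asked for, a point or a joint stands for the part that bears it (a point fixed in the world has none). Each returns a list of dicts, best first, with "confidence" (0 to 1); they miss things now and then, are a little off and sometimes report something else, mostly with a low value. They report only what shows in the picture. A call takes as long as a camera call. They do not tell look-alikes from the thing itself.
- bot.spot_in(thing, camera): "box" ([left, top, right, bottom] in pixels, round what is visible of it).
- bot.masks_of(thing, camera): "pixels" (400x640 bool, what is visible of it) and "box" ([left, top, right, bottom] in pixels, round what is visible of it).
- bot.tip_of(thing, camera): "uv" ([column, row] in pixels: a listed point, or the origin of a listed thing).
The state is a dict: "clock": time; "joint_pos": joint angles; "joint_velocities": joint speeds; "effort": joint torques, N m; "ee_pos": TCP position; "orientation": TCP orientation; "contact_force": force on the tool from outside, world axes, zero at the start; "wrist_torque": the same for the moment, N m; "width": finger opening in mm.
Only numpy, scipy, OpenCV 4.12 (cv2) and the standard library are available. Lean on these libraries where they do the work, as an engineer would, in place of code of your own. Each camera call takes 0.05 s, during which the arm holds its last target. There are 200 camera calls.

### The job

On the wooden stove cover a thin slate tile lies flat, and a flat tin is in its way. First push the tin straight back, away from the robot, so that the tile can pass without touching it; then slide the tile to the left end of the cover until about a third of its length (5 cm) sticks out over that end, square with the end, so that someone can take hold of it there. Only push with the fingers: do not pinch or lift the tile or the tin, leave the tin standing on the cover, and do not move anything else.

Things in the scene. Friction and masses are not known exactly. Their poses are not given: they have to be found in the camera images.
- cover: Wooden stove cover, a fixed flat board 300 mm (its x) by 500 mm (its y) with plain square ends, on rubber feet; its top is flat and 30 mm above the range top. Origin: centre of its footprint at the level of the range top. Its +x points away from the robot, its +y to the robot's left, turned by up to about 0.17 rad. Its left end is at y = +250 mm in its frame.
- cover_edge (a point): Middle of the top edge of the cover's left end: the edge that the tile has to stick out over. Same axes as the cover.
- slate: Dark grey slate tile, 100 mm (its x) by 150 mm (its y, its length) by 8 mm thick, about 0.32 kg, lying loose and flat on the right half of the cover, its length roughly along the cover's. Origin: centre of its underside; z up. A third of its length sticks out when its centre is 25 mm short of the left end. It slides with ordinary friction and can be pushed at its edges.
- flat_tin: Low oblong food tin, 63 mm (its x) by 105 mm (its y) by 26 mm high, about 0.15 kg, standing loose on the cover between the tile and the left end, its length roughly along the cover's. Origin: centre of its underside; z up.
- shaker: Salt shaker, 44 mm across, 90 mm high, on the back right part of the cover; leave alone. Origin: centre of its underside.
- spice: Spice jar, 42 mm across, 106 mm high, on the back right part of the cover; leave alone. Origin: centre of its underside.
- spoon: Teaspoon, 139 mm long, 30 mm wide, lying on the range top to the right of the cover; leave alone. Origin: under its middle.
There are look-alikes about, which are no part of the job. There is more than one size of the flat_tin; the one meant has the size given above.

How it is judged (in metres and radians):
On the way, in this order (a step that is already met when the one before it is completed fails the run):
1. the flat tin has been pushed back out of the way, standing on the cover (x of flat_tin in the frame of cover between 0.015 and 0.15 m and y of flat_tin in the frame of cover between -0.25 and 0.25 m and z of flat_tin in the frame of cover between 0.026 and 0.034 m and angle between flat_tin's own z axis and vertical below 0.1 rad), for 0.2 s.
2. the tile sticks out about 5 cm over the left end, flat and square (y of slate in the frame of cover between 0.213 and 0.237 m and angle between the y axis of slate and the y axis of cover, either way round below 0.14 rad and x of slate in the frame of cover between -0.1 and 0.1 m and z of slate in the frame of cover between 0.026 and 0.034 m and angle between slate's own z axis and vertical below 0.06 rad), for 0.2 s.
At the end, for the whole second after the job is handed in: The tile lies at rest flat on the cover, sticking out 38 to 62 mm over the left end, within 8 degrees of square with it and within the cover's front and back edges; the tin stands at rest on the cover with its centre at least 15 mm behind the cover's middle line (all of step 1 and all of step 2 and linear speed of each of slate, flat_tin below 0.01 m/s and angular speed of slate below 0.05 rad/s); the robot touches nothing.
It fails at once if the tile is lifted or tipped (z of slate in the frame of cover above 0.042 m or angle between slate's own z axis and vertical above 0.15 rad).
It fails at once if the tin is lifted or tipped over (z of flat_tin in the frame of cover above 0.042 m or angle between flat_tin's own z axis and vertical above 0.3 rad).
It fails at once if the tile and the tin touch (contact force between slate and flat_tin above 0.5 N).
It fails at once if something else is moved (distance of any of shaker, spice, spoon from where it was at the start of the episode above 0.02 m).
It also fails if it takes over 66 s, if anything falls off the work surface, if the arm or the gripper's body presses on something with over 40 N, if the wrist force passes 120 N, or if a joint passes its speed limit or range.

## Working session

There is one attempt and no reset: what is moved stays moved. The work goes in short steps, Python scripts to look and compute and a shell command to move; the robot and the scene stay as the last step left them, time stands still between calls to the robot, and variables do not carry over. Pictures are saved under pics/ and viewed, about 8 in all and at most 12, crops included, and the job is handed in when it is done.

```bash
mkdir -p pics
python3 - <<'E'
from station import bot
import cv2,numpy as np
print({k:np.round(v,3) for k,v in bot.observe().items()})
for c in("top","scene"):
    im=bot.snapshot(c); cv2.imwrite(f"pics/{c}0.png",im[:,:,::-1])
    i=bot.camera_info(c); print(c,np.round(i['mtx'],1).tolist(),i['rvec'],i['tvec'])
    for t in("cover","slate","flat_tin","shaker","spice","spoon"):
        print(t,[(np.round(d['box']).tolist(),round(d['confidence'],2)) for d in bot.spot_in(t,c)])
    print([(d['uv'],d['confidence']) for d in bot.tip_of("cover_edge",c)])
E
```

```text
{'clock': np.float64(0.0), 'joint_pos': array([71.929, 17.215, 87.181,  0.   , 75.671, -3.814]), 'joint_velocities': array([ 0.124,  0.029, -0.038, -0.011, -0.039,  0.069]), 'effort': array([ 3.0000e-03, -5.3180e+01, -3.5275e+01,  7.1000e-02,  2.4000e-02,
       -0.0000e+00]), 'ee_pos': array([135.349, 532.811, 204.885]), 'orientation': array([-1.79933e+02, -5.00000e-03,  1.65743e+02]), 'contact_force': array([-0.008,  0.106, -0.025]), 'wrist_torque': array([ 0.088, -0.014,  0.042]), 'width': np.float64(94.081)}
top [[450.0, 0.0, 310.6], [0.0, 450.0, 197.8], [0.0, 0.0, 1.0]] [ 2.12153554 -2.17111105  0.18426993] [ -15.09852843  653.96424673 1144.29823479]
cover [([218.0, 161.0, 412.0, 281.0], 0.96)]
slate [([319.0, 212.0, 382.0, 263.0], 0.86), ([218.0, 162.0, 412.0, 282.0], 0.28)]
flat_tin [([239.0, 210.0, 286.0, 241.0], 0.94), ([174.0, 174.0, 205.0, 192.0], 0.62)]
shaker [([340.0, 164.0, 356.0, 180.0], 0.53), ([216.0, 161.0, 413.0, 279.0], 0.33)]
spice [([376.0, 163.0, 399.0, 186.0], 0.62)]
spoon [([434.0, 197.0, 444.0, 247.0], 0.82)]
[([221.5, 212.4], 0.89)]
scene [[492.8, 0.0, 322.2], [0.0, 492.8, 197.5], [0.0, 0.0, 1.0]] [ 2.09946559 -1.15403649  0.51795688] [-353.03901143  417.1862793   967.32877201]
cover [([216.0, 156.0, 430.0, 313.0], 0.64)]
slate [([313.0, 225.0, 376.0, 278.0], 0.96)]
flat_tin [([256.0, 189.0, 296.0, 219.0], 0.8), ([234.0, 151.0, 260.0, 172.0], 0.67)]
shaker []
spice [([395.0, 192.0, 416.0, 231.0], 0.81)]
spoon [([422.0, 268.0, 449.0, 310.0], 0.87)]
[([251.7, 180.0], 0.91)]
```

View pics/top0.png

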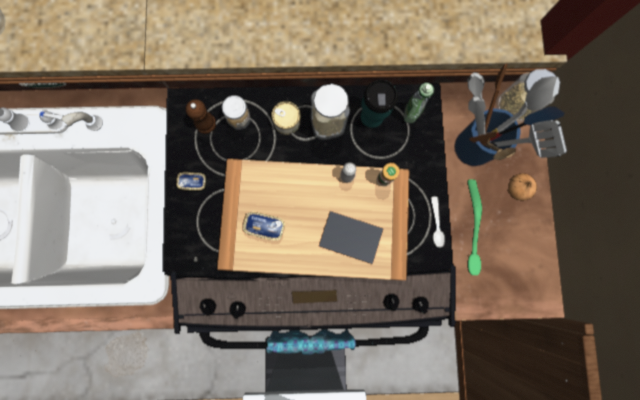

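View pics/scene0.png

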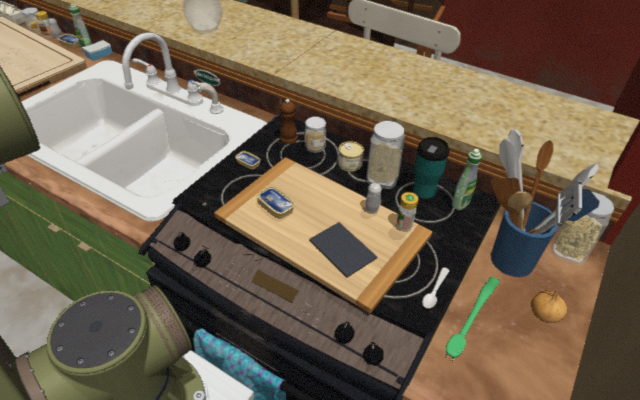

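The top view shows the cover at columns 218–412, rows 161–281. The tin is on it at (263,226), the slate at (350,238), and the look-alike small tin is off the cover at (190,181). The shaker and jar are at (348,172) and (388,175). Next I'll measure the poses with masks from both cameras.

```bash
cat > h.py <<'E'
from station import bot
import cv2,numpy as np
def proj(uv,cam,z):
    i=bot.camera_info(cam); R=cv2.Rodrigues(np.array(i['rvec'],float))[0]; t=np.ravel(i['tvec'])
    p=cv2.undistortPoints(np.asarray(uv,float).reshape(-1,1,2),np.array(i['mtx'],float),None).reshape(-1,2)
    d=np.c_[p,np.ones(len(p))]@R; c=-R.T@t
    return (c+d*((z-c[2])/d[:,2])[:,None])[:,:2]
def rect(thing,cam,z,k=0):
    m=bot.masks_of(thing,cam)
    out=[]
    for d in m:
        ys,xs=np.nonzero(d['pixels'])
        if len(xs)<30: continue
        # pixel corners give the full outline
        uv=np.concatenate([np.c_[xs+a,ys+b] for a in(-.5,.5) for b in(-.5,.5)])
        P=proj(uv,cam,z).astype(np.float32)
        (c,s,_)=cv2.minAreaRect(P); B=cv2.boxPoints(cv2.minAreaRect(P))
        e=[B[1]-B[0],B[2]-B[1]]; L=max(e,key=np.linalg.norm); L=L*np.sign(L[1])
        out.append((np.round(c,1),np.round(sorted(s),1),round(np.degrees(np.arctan2(-L[0],L[1])),1),round(d['confidence'],2)))
    return out
Z=dict(cover=30,slate=38,flat_tin=56)
def allrects(cams=("top","scene"),things=("cover","slate","flat_tin")):
    for c in cams:
        bot.snapshot(c)
        for t in things:
            for r in rect(t,c,Z[t]): print(c,t,*r)
E
python3 - <<'E'
from h import *
allrects()
for c in("top","scene"):
    e=bot.tip_of("cover_edge",c); print(c,'edge',proj([e[0]['uv']],c,30))
    for t in("shaker","spice","slate","flat_tin"):
        for d in bot.tip_of(t,c): print(c,t,proj([d['uv']],c,30),d['confidence'])
E
```

```text
top cover [603.1 -39.4] [306.1 502.7] -4.4 0.95
top slate [ 548.7 -134.5] [102.4 150.9] -20.3 0.88
top slate [ 585.9 -368.5] [ 29.5 131.8] 87.9 0.23
top flat_tin [706.4 287.4] [43.3 74.8] -1.2 0.82
top flat_tin [ 547.7 -132.7] [102.  151.7] -19.7 0.46
scene cover [593.2 -41.5] [318.  511.3] -5.0 0.78
scene slate [ 544.2 -136.7] [110.  158.7] -19.8 0.71
scene slate [ 747.7 -114.8] [ 44.5 128.4] -65.8 0.57
scene flat_tin [574.2  89.3] [ 75.8 125. ] -15.4 0.69
scene flat_tin [671.6 260.1] [58.8 87.5] -2.7 0.68
scene flat_tin [ 546.7 -381.4] [ 28.  125.2] -88.5 0.52
top edge [[620.17638562 201.02537865]]
top shaker [[613.54766644 206.60534985]] 0.5
top spice [[ 705.84160027 -232.22614754]] 0.91
top slate [[ 543.54658777 -132.02266723]] 0.61
top flat_tin [[701.36435685 291.46898419]] 0.83
top flat_tin [[593.9754822  104.15377664]] 0.78
scene edge [[621.00534703 211.10596118]]
scene shaker [[ 710.86041089 -124.32023723]] 0.9
scene spice [[ 699.21445167 -224.87266373]] 0.58
scene slate [[ 548.91066272 -140.74729694]] 0.83
scene flat_tin [[571.49332784  95.93356135]] 0.75
scene flat_tin [[690.60215433 283.28458799]] 0.68
```

```bash
cat >> h.py <<'E'
from scipy.optimize import least_squares
DIM=dict(cover=(300,500,10,30),slate=(100,150,30,38),flat_tin=(63,105,30,56))
def fit(thing,p0,cams=("top","scene")):
    a,b,z0,z1=DIM[thing]
    obs={}
    for c in cams:
        bot.snapshot(c); best=None
        for d in bot.spot_in(thing,c):
            q=proj([np.reshape(d['box'],(2,2)).mean(0)],c,z1)[0]
            if np.hypot(*(q-p0[:2]))<60: best=best if best is not None else d['box']
        if best is not None:
            i=bot.camera_info(c); obs[c]=(np.array(best),i)
    X=np.array([(s*a/2,t*b/2,z) for s in(-1,1) for t in(-1,1) for z in(z0,z1)],float)
    def res(p):
        w=np.radians(p[2]); Y=X.copy(); Y[:,:2]=X[:,:2]@np.array([[np.cos(w),np.sin(w)],[-np.sin(w),np.cos(w)]])+p[:2]
        r=[]
        for box,i in obs.values():
            u=cv2.projectPoints(Y,np.array(i['rvec'],float),np.array(i['tvec'],float),np.array(i['mtx'],float),None)[0].reshape(-1,2)
            r+=list(np.r_[u.min(0),u.max(0)]-box)
        return np.array(r)
    s=least_squares(res,p0); return s.x,np.round(s.fun,1),list(obs)
def incover(p,cov):
    w=np.radians(cov[2]); d=np.array(p[:2])-cov[:2]
    return np.round([d@[np.cos(w),np.sin(w)],d@[-np.sin(w),np.cos(w)]],1)
E
python3 - <<'E'
from h import *
C=fit("cover",[603,-40,-4.5]); print(np.round(C[0],1),*C[1:])
for t,p in(("slate",[547,-135,-20]),("flat_tin",[580,98,-14])):
    r=fit(t,p); print(t,np.round(r[0],1),incover(r[0],C[0]),*r[1:])
im=cv2.imread("pics/top0.png"); cv2.imwrite("pics/t1.png",cv2.resize(im[155:285,210:420],None,fx=3.7,fy=3.7,interpolation=cv2.INTER_CUBIC))
E
```

```text
[600.1 -42.4  -5. ] [ 0.8 -0.4 -0.8  0.5] ['top']
slate [ 546.1 -141.5  -16.8] [ -45.2 -103.4] [-1.3 -1.7  1.2 -1.1 -4.1 -1.5  2.7  3.4] ['top', 'scene']
flat_tin [586.2  95.9  -9.6] [-25.8 136.6] [ 0.4  0.7 -0.5 -0.2 -1.1 -4.9  1.5  3.8] ['top', 'scene']
```

View pics/t1.png

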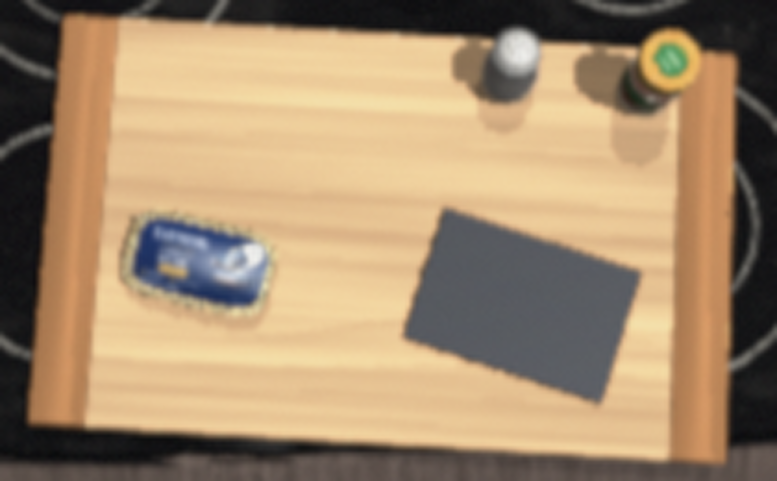

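The crop shows the tin clear of the left band, with its long axis slightly clockwise. The slate is turned about 15° from the cover, and the shaker and jar are at the far back. Sizes match the ones given, so I'll move to in front of the tin.

```bash
python3 -m crank '[[[0,0,0],[0,0,-9.6]],[[-0.042,-0.04,0],[0,0,0]],[[-0.042,-0.04,0],[0,0,0]],[[-0.042,-0.04,0],[0,0,0]],[[-0.042,-0.04,0],[0,0,0]]]' 0.06
python3 -m crank '[[[-0.042,-0.04,0],[0,0,0]],[[-0.042,-0.04,0],[0,0,0]],[[-0.042,-0.04,0],[0,0,0]],[[-0.042,-0.04,0],[0,0,0]],[[-0.042,-0.04,0],[0,0,0]]]'
```

```text
clock: 2.92
ee_pos: [290.8, 358.5, 205.6]
orientation: [180.0, 0.0, 175.4]
contact_force: [1.1, 1.3, -0.0]
width: 60.3
clock: 3.55
ee_pos: [484.1, 141.9, 205.7]
orientation: [180.0, 0.0, 175.3]
contact_force: [0.4, 1.1, 1.5]
width: 60.0
```

```bash
python3 -m crank '[[[-0.044,-0.036,0],[0,0,0]],[[0,0,0.05],[0,0,0]],[[0,0,0.05],[0,0,0]],[[0,0,0.04],[0,0,0]],[[0,0,0],[0,0,0]]]'
python3 -m crank '[[[0,0,0.01],[0,0,0]],[[0,0,0.01],[0,0,0]],[[0,0,0.006],[0,0,0]],[[0,0,0.005],[0,0,0]],[[0,0,0],[0,0,0]]]'
python3 - <<'E'
from h import *
for c in("top","wrist"):
    im=bot.snapshot(c); cv2.imwrite(f"pics/{c}2.png",im[:,:,::-1])
a=cv2.imread("pics/top2.png")[155:285,210:420]; cv2.imwrite("pics/v2.png",np.vstack([cv2.resize(a,(480,297)),cv2.resize(cv2.imread("pics/wrist2.png"),(480,300))]))
E
```

```text
clock: 4.18
ee_pos: [522.5, 103.9, 63.4]
orientation: [-179.9, -0.3, 175.3]
contact_force: [1.4, -0.2, 0.7]
width: 59.7
clock: 4.8
ee_pos: [523.8, 104.1, 34.3]
orientation: [-180.0, -0.0, 175.3]
contact_force: [-0.4, 0.3, 1.2]
width: 60.0
```

View pics/v2.png

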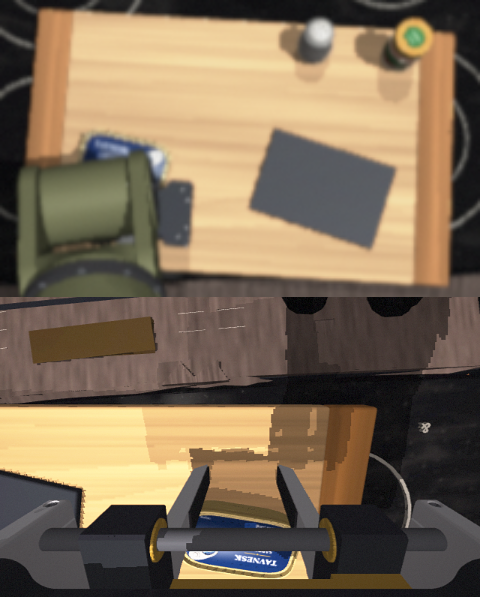

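The fingers stand just in front of the tin, centred on it, with no contact. Pushing back (−x of the tool) about 120 mm.

```bash
python3 -m crank '[[[-0.01,0,0],[0,0,0]],[[-0.01,0,0],[0,0,0]],[[-0.01,0,0],[0,0,0]],[[-0.01,0,0],[0,0,0]],[[-0.01,0,0],[0,0,0]]]'
python3 -m crank '[[[-0.01,0,0],[0,0,0]],[[-0.01,0,0],[0,0,0]],[[-0.01,0,0],[0,0,0]],[[-0.01,0,0],[0,0,0]],[[-0.01,0,0],[0,0,0]]]'
python3 -m crank '[[[-0.008,0,0],[0,0,0]],[[-0.006,0,0],[0,0,0]],[[-0.004,0,0],[0,0,0]],[[-0.002,0,0],[0,0,0]],[[0,0,0],[0,0,0]]]'
python3 -m crank '[[[0.015,0,0],[0,0,0]],[[0.02,0,0],[0,0,0]],[[0,0,-0.06],[0,0,0]],[[0,0,-0.06],[0,0,0]],[[0.06,0,0],[0,0,0]]]'
python3 -m crank '[[[0.06,0,0],[0,0,0]],[[0.06,0,0],[0,0,0]],[[0.0,-0.06,0],[0,0,0]],[[0,-0.06,0],[0,0,0]],[[0,-0.06,0],[0,0,0]]]'
python3 - <<'E'
from h import *
for c in("top","scene"):
    im=bot.snapshot(c); cv2.imwrite(f"pics/{c}3.png",im[:,:,::-1])
    for t in("slate","flat_tin"):
        for r in rect(t,c,Z[t]): print(c,t,*r)
C=[601,-41,-4.7]
for t,p in(("slate",[547,-135,-20]),("flat_tin",[685,90,-5])):
    r=fit(t,p); print(t,np.round(r[0],1),incover(r[0],C),*r[1:])
cv2.imwrite("pics/v3.png",np.vstack([cv2.resize(cv2.imread(f"pics/{c}3.png")[120:300,160:460],(500,300)) for c in("top","scene")]))
E
```

```text
clock: 5.52
ee_pos: [574.4, 100.0, 34.4]
orientation: [180.0, -0.0, 175.3]
contact_force: [-2.4, -0.0, 0.9]
width: 60.0
clock: 6.15
ee_pos: [624.2, 95.9, 34.5]
orientation: [-180.0, 0.0, 175.3]
contact_force: [-2.1, 1.4, 0.6]
width: 60.2
clock: 6.78
ee_pos: [643.6, 94.3, 34.5]
orientation: [-180.0, 0.0, 175.3]
contact_force: [0.0, -0.2, 0.3]
width: 60.0
clock: 7.4
ee_pos: [552.7, 102.2, 160.1]
orientation: [179.9, 0.7, 175.3]
contact_force: [-0.2, 0.4, -1.2]
width: 60.3
clock: 8.02
ee_pos: [414.3, -69.1, 154.9]
orientation: [-180.0, 0.1, 175.4]
contact_force: [1.3, 0.1, -0.2]
width: 59.9
top flat_tin [683.3  91.6] [ 64.7 106.4] -1.3 0.81
top flat_tin [706.4 287.6] [43.3 74.8] -1.2 0.6
scene slate [ 546.2 -137. ] [106.4 156.7] -20.0 0.89
scene flat_tin [679.2  40. ] [16.7 53.5] -57.5 0.55
slate [ 547.2 -139.8  -14.1] [ -45.5 -102.9] [ 0.2 -1.2  1.1 -1.9 -2.  -1.1 -0.7  2.9] ['top', 'scene']
flat_tin [690.8  75.8 -55.6] [ 79.9 123.7] [  6.7  -9.6   7.6   6.8 -13.4 -15.3   0.2   4.6] ['top', 'scene']
```

View pics/v3.png

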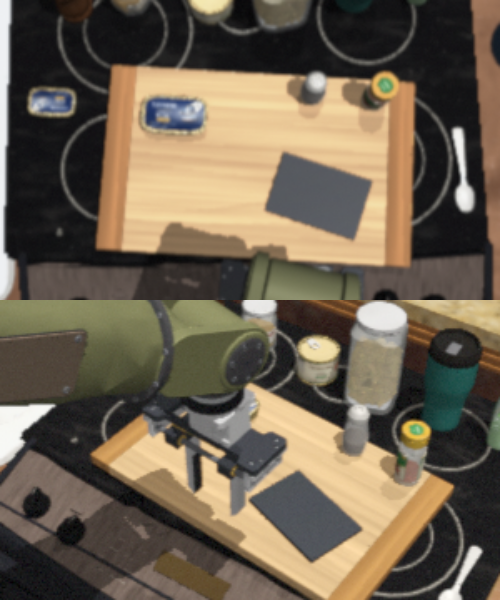

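The tin is now square, standing at about x=+71, y=+139 mm in the cover frame, with its front edge near +39. The slate is unmoved. Next I'll turn the tool a quarter turn and go behind the slate's right end.

```bash
python3 -m crank '[[[0,0,0],[0,0,10]],[[0,0,0],[0,0,10]],[[0,0,0],[0,0,10]],[[0,0,0],[0,0,10]],[[0,0,0],[0,0,10]]]' 0.05
python3 -m crank '[[[0,0,0],[0,0,10]],[[0,0,0],[0,0,10]],[[0,0,0],[0,0,10]],[[0,0,0],[0,0,10]],[[0,0,0],[0,0,0]]]'
python3 -m crank '[[[-0.0425,0.0325,0],[0,0,0]],[[-0.0425,0.0325,0],[0,0,0]],[[-0.0425,0.0325,0],[0,0,0]],[[-0.0425,0.0325,0],[0,0,0]],[[0,0,0],[0,0,0]]]'
```

```text
clock: 9.35
ee_pos: [414.6, -67.5, 154.4]
orientation: [-180.0, -0.0, 125.0]
contact_force: [-0.3, 0.2, 0.2]
width: 50.0
clock: 9.98
ee_pos: [414.6, -67.5, 154.4]
orientation: [-180.0, 0.0, 85.4]
contact_force: [-0.3, -0.3, -0.1]
width: 50.1
clock: 10.6
ee_pos: [530.9, -249.7, 153.2]
orientation: [-179.9, -0.0, 85.5]
contact_force: [0.2, 0.4, -0.1]
width: 50.0
```

```bash
python3 -m crank '[[[0,0,0.05],[0,0,0]],[[0,0,0.04],[0,0,0]],[[0,0,0.02],[0,0,0]],[[0,0,0.01],[0,0,0]],[[0,0,0],[0,0,0]]]'
python3 - <<'E'
from h import *
for c in("top","wrist"):
    im=bot.snapshot(c); cv2.imwrite(f"pics/{c}4.png",im[:,:,::-1])
a=cv2.imread("pics/top4.png")[155:285,210:420]; cv2.imwrite("pics/v4.png",np.vstack([cv2.resize(a,(480,297)),cv2.resize(cv2.imread("pics/wrist4.png"),(480,300))]))
print(bot.observe()['ee_pos'])
E
```

```text
clock: 11.22
ee_pos: [530.3, -247.1, 34.6]
orientation: [-180.0, -0.0, 85.4]
contact_force: [0.1, 1.0, 0.2]
width: 50.1
[ 530.79200355 -247.59697605   35.50678734]
```

View pics/v4.png

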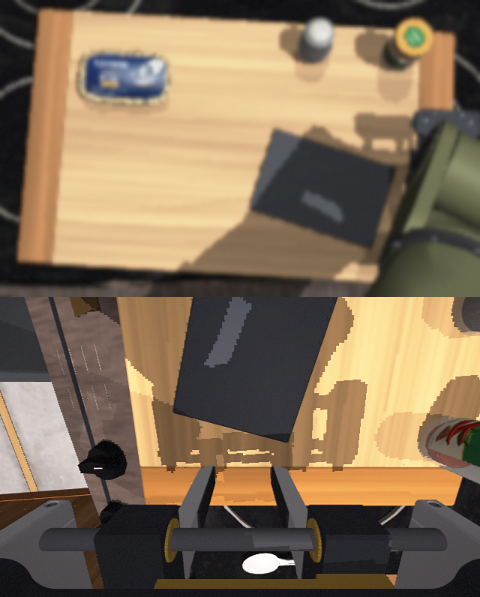

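The fingers stand behind the slate's right end, low enough, and its back corner lines up with the back finger. I'll shift slightly toward the back, lower 2 mm and push along the cover.

```bash
python3 -m crank '[[[0,0.003,0.002],[0,0,0]],[[0.01,0,0],[0,0,0]],[[0.008,0,0],[0,0,0]],[[0.008,0,0],[0,0,0]],[[0.008,0,0],[0,0,0]]]'
python3 -m crank '[[[0.008,0,0],[0,0,0]],[[0.008,0,0],[0,0,0]],[[0.008,0,0],[0,0,0]],[[0.008,0,0],[0,0,0]],[[0.008,0,0],[0,0,0]]]'
python3 -m crank '[[[0.008,0,0],[0,0,0]],[[0.008,0,0],[0,0,0]],[[0.008,0,0],[0,0,0]],[[0.008,0,0],[0,0,0]],[[0.008,0,0],[0,0,0]]]'
python3 - <<'E'
from h import *
C=[601,-41,-4.7]
for c in("top","wrist"):
    im=bot.snapshot(c); cv2.imwrite(f"pics/{c}5.png",im[:,:,::-1])
    for t in ("slate",) if c=="wrist" else("slate","flat_tin"):
        for r in rect(t,c,Z[t]): print(c,t,*r,incover(r[0],C))
a=cv2.imread("pics/top5.png")[155:285,210:420]; cv2.imwrite("pics/v5.png",np.vstack([cv2.resize(a,(480,297)),cv2.resize(cv2.imread("pics/wrist5.png"),(480,300))]))
print(incover(bot.observe()['ee_pos'],C))
E
```

```text
clock: 11.95
ee_pos: [536.3, -213.5, 32.6]
orientation: [180.0, 0.0, 85.4]
contact_force: [-0.3, -1.6, 0.9]
width: 49.8
clock: 12.58
ee_pos: [539.4, -173.5, 32.5]
orientation: [180.0, 0.0, 85.3]
contact_force: [0.4, -1.9, -1.2]
width: 49.8
clock: 13.2
ee_pos: [542.6, -133.7, 32.4]
orientation: [-180.0, 0.0, 85.4]
contact_force: [0.1, -2.8, 0.6]
width: 49.6
top slate [537.7 -30.4] [105.9 115.6] -5.7 0.89 [-64.    5.4]
top flat_tin [706.4 287.4] [43.3 74.9] -1.2 0.85 [ 78.1 335.9]
top flat_tin [684.7  91.6] [ 67.4 106.4] -1.3 0.62 [ 72.6 139. ]
wrist slate [534.7 -58.7] [100.9 127.4] -4.8 0.63 [-64.6 -23.1]
[-50.6 -97.6]
```

View pics/v5.png

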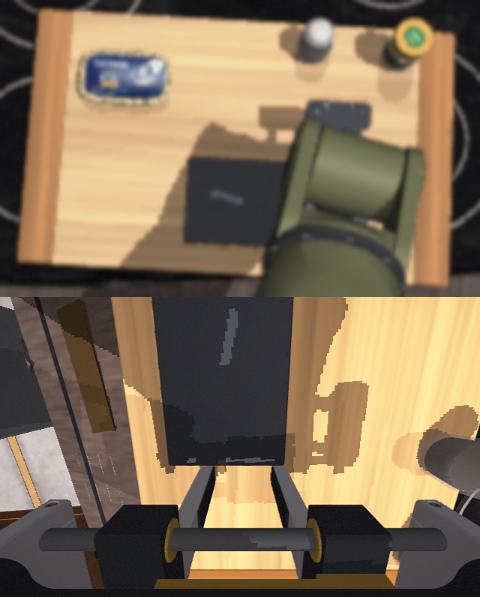

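The slate is now square against both fingers, at x≈−64 in the cover frame and clear of the tin (its back edge is near −14, the tin's front edge near +39). I'll push 200 mm more, then measure.

```bash
for i in 1; do :; done
python3 -m crank '[[[0.01,0,0],[0,0,0]],[[0.01,0,0],[0,0,0]],[[0.01,0,0],[0,0,0]],[[0.01,0,0],[0,0,0]],[[0.01,0,0],[0,0,0]]]'
python3 -m crank '[[[0.01,0,0],[0,0,0]],[[0.01,0,0],[0,0,0]],[[0.01,0,0],[0,0,0]],[[0.01,0,0],[0,0,0]],[[0.01,0,0],[0,0,0]]]'
python3 -m crank '[[[0.01,0,0],[0,0,0]],[[0.01,0,0],[0,0,0]],[[0.01,0,0],[0,0,0]],[[0.01,0,0],[0,0,0]],[[0.01,0,0],[0,0,0]]]'
python3 -m crank '[[[0.01,0,0],[0,0,0]],[[0.01,0,0],[0,0,0]],[[0.01,0,0],[0,0,0]],[[0.008,0,0],[0,0,0]],[[0.005,0,0],[0,0,0]]]'
python3 - <<'E'
from h import *
C=[601,-41,-4.7]
for c in("top","wrist"):
    im=bot.snapshot(c); cv2.imwrite(f"pics/{c}6.png",im[:,:,::-1])
    for t in ("slate",) if c=="wrist" else("slate","flat_tin"):
        for r in rect(t,c,Z[t]): print(c,t,*r,incover(r[0],C))
a=cv2.imread("pics/top6.png")[155:285,190:400]; cv2.imwrite("pics/v6.png",np.vstack([cv2.resize(a,(480,297)),cv2.resize(cv2.imread("pics/wrist6.png"),(480,300))]))
print(incover(bot.observe()['ee_pos'],C))
E
```

```text
clock: 14.08
ee_pos: [546.7, -83.6, 32.4]
orientation: [-180.0, -0.0, 85.4]
contact_force: [-0.2, -2.2, -1.1]
width: 50.3
clock: 14.7
ee_pos: [550.8, -33.9, 32.4]
orientation: [-180.0, 0.0, 85.3]
contact_force: [0.1, -3.0, -0.6]
width: 49.6
clock: 15.32
ee_pos: [554.8, 16.0, 32.4]
orientation: [-180.0, -0.0, 85.3]
contact_force: [-0.8, -1.4, -1.1]
width: 50.0
clock: 15.95
ee_pos: [558.3, 58.7, 32.5]
orientation: [-180.0, 0.0, 85.4]
contact_force: [-0.6, -2.4, 1.2]
width: 50.3
top slate [552.8 167.6] [102.3 103.1] 85.3 0.55 [-65.1 203.9]
top flat_tin [686.1  92.9] [ 64.8 109. ] -1.2 0.91 [ 73.8 140.4]
top flat_tin [706.4 288.6] [43.3 72.2] -1.2 0.86 [ 78.  337.1]
wrist slate [550.7 133.9] [100.5 126.7] -4.7 0.94 [-64.5 170.2]
[-50.7  95.3]
```

View pics/v6.png

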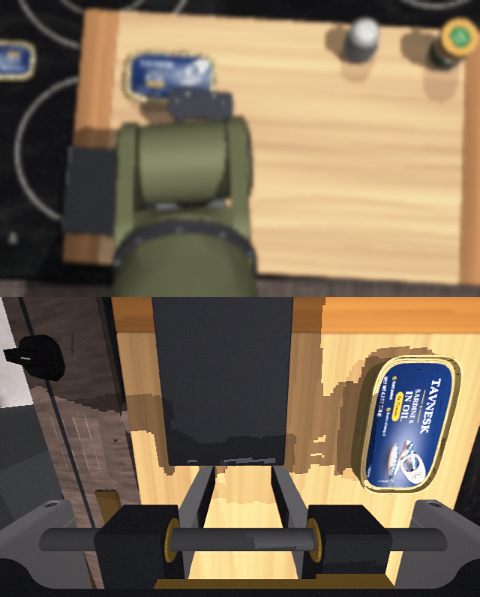

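The slate's left end is about 4 mm past the cover's edge (two estimates: 3 and 5 mm), still square. The tin is well clear. Pushing about 45 mm more, then backing off and measuring.

```bash
python3 -m crank '[[[0.008,0,0],[0,0,0]],[[0.008,0,0],[0,0,0]],[[0.008,0,0],[0,0,0]],[[0.008,0,0],[0,0,0]],[[0.006,0,0],[0,0,0]]]'
python3 -m crank '[[[0.004,0,0],[0,0,0]],[[0.002,0,0],[0,0,0]],[[0.001,0,0],[0,0,0]],[[0,0,0],[0,0,0]],[[0,0,0],[0,0,0]]]'
python3 -m crank '[[[-0.015,0,0],[0,0,0]],[[-0.025,0,0],[0,0,0]],[[0,0,-0.05],[0,0,0]],[[0,0,-0.06],[0,0,0]],[[-0.06,0,0],[0,0,0]]]'
python3 -m crank '[[[-0.06,0,0],[0,0,0]],[[-0.05,-0.03,0],[0,0,0]],[[-0.0,-0.06,0],[0,0,0]],[[0,-0.06,0],[0,0,0]],[[0,0,0],[0,0,0]]]'
python3 - <<'E'
from h import *
C=[601,-41,-4.7]
for c in("top","scene"):
    im=bot.snapshot(c); cv2.imwrite(f"pics/{c}7.png",im[:,:,::-1])
    for t in("cover","slate","flat_tin"):
        for r in rect(t,c,Z[t]): print(c,t,*r,incover(r[0],C))
    e=bot.tip_of("cover_edge",c); print('edge',[(proj([d['uv']],c,30),d['confidence']) for d in e])
cv2.imwrite("pics/v7.png",np.vstack([cv2.resize(cv2.imread(f"pics/{c}7.png")[120:300,160:460],(500,300)) for c in("top","scene")]))
E
```

```text
clock: 16.82
ee_pos: [561.4, 96.6, 32.4]
orientation: [-180.0, 0.0, 85.4]
contact_force: [-0.1, -1.9, 0.1]
width: 50.3
clock: 17.45
ee_pos: [561.9, 103.0, 32.4]
orientation: [-180.0, -0.0, 85.3]
contact_force: [0.7, -0.8, 0.6]
width: 49.7
clock: 18.08
ee_pos: [555.7, 4.0, 147.1]
orientation: [179.5, -0.0, 85.6]
contact_force: [1.3, -1.0, -0.8]
width: 49.8
clock: 18.7
ee_pos: [392.3, -94.2, 142.4]
orientation: [-180.0, -0.0, 85.3]
contact_force: [0.1, 0.0, 0.3]
width: 50.1
top cover [601.7 -40. ] [303.3 502.1] -4.6 0.57 [0.6 1.1]
top cover [687.4  93.9] [ 67.3 110.6] -3.9 0.17 [ 75.1 141.5]
top slate [553.6 186.6] [103.8 153.2] -5.1 0.57 [-65.9 223. ]
top flat_tin [683.3  91.6] [ 64.7 106.3] -1.3 0.85 [ 71.2 138.9]
top flat_tin [707.7 286.2] [46.  77.5] -1.2 0.75 [ 79.5 334.8]
top flat_tin [ 584.1 -363.2] [ 29.2 129.7] 87.9 0.75 [   9.6 -322.5]
edge [(array([[618.39226361, 205.83330652]]), 0.69)]
scene cover [593.7 -42.9] [314.  506.2] -4.8 0.84 [-7.1 -2.5]
scene slate [548.9 183. ] [108.5 159.2] -5.2 0.9 [-70.3 219. ]
edge [(array([[ 569.47945475, -374.67652469]]), 0.56)]
```

View pics/v7.png

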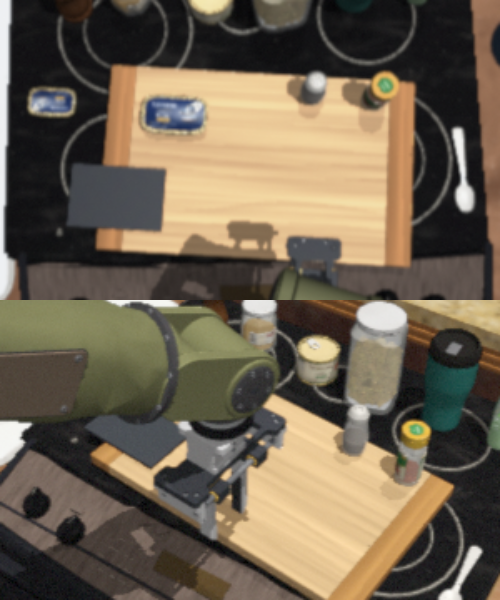

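The pictures show the slate sticking out over the left end, square with it. The tin is standing at the back left, and the shaker, jar and spoon are where they were. Estimates of the slate centre are y ≈ 222–223 mm from masks and TCP, and about 231 mm from the edge detector. All fall inside 213–237, and the arm is clear, so I'm handing in.

```bash
python3 -c "
from station import bot
print(bot.close_job(), bot.observe()['clock'])"
```

```text
the job is handed in; nothing more can be done
the job is handed in; nothing more can be done
```

I did both pushes with the fingers and handed the job in after about 19 s of robot time. It reports no verdict, so the result rests on my last checks.

- **Tin:** I pushed it straight back with two spread fingers. It stands at about x = +71 mm, y = +139 mm in the cover frame (the limit is x ≥ 15 mm).
- **Slate:** I pushed it from its right end, where the fingers squared it up, and slid it about 320 mm to the left. Its centre is at about x = −65 mm, y = +222 mm, so it sticks out about 47 mm and sits within about 1° of square. Its back edge stays about 50 mm clear of the tin.
- **Force and other objects:** The force readings I took after each move never passed about 4 N. In the last top view the shaker, spice jar and spoon look unmoved, though I did not measure them again. The arm is clear of everything.

**Checks that disagreed:**
- The slate's y came out at 222–223 mm from the top-view mask, the scene mask and the tool position.
- The edge detector in the last top view implied about 231 mm. All of these are inside the 213–237 mm window.
- The edge detector in the last scene view put the edge at the wrong end of the cover, so I discarded it.
- The networks also gave some false tin and slate detections, which I rejected by size and position.

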